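# Lock the jar stand, then unscrew the jar's tight cap and hold it over the mouth

## Task

Brace the amber jar first: push the loose lock rod down past the orange sprung jaw until it sits fully home in the fork clip and in the turntable's slot, the jaw snapped shut over it, and leave it there. Then unscrew the tight blue cap until its thread lets go, lift it straight off and finish while holding it level, about 1 to 3 cm clear above the middle of the jar's mouth. The jar stays down in its pocket, and the power bank, solder reel and flux tin stay where they are.

Things in the scene. Friction and masses are not known exactly. Their poses are not given: they have to be found in the camera images.
- stand: Fixed rotary jar stand: base plate 252 x 130 x 10 mm, origin on the turntable's axis at table height, z up; its arm with the fork clip points along its own -x. The turntable (radius 58 mm) turns almost freely, so an unbraced jar turns with its cap; its square pocket (floor at z = 20 mm, 14 mm deep) keeps the jar from turning on it
- clip_seat (a point): Floor of the grey fork clip: 138 mm along the stand's -x from its axis, 39 mm above the table, 12 mm long in x. Fixed prong on the -y side (flare top 66 mm above the table), orange sprung jaw on the +y side (top 68 mm above it), 13.5 mm between. Stand's axes
- slot_seat (a point): Floor of the open-topped slot, 16 mm wide with flared mouth (top 58 mm above the table), in the turntable's lug: 72 mm along the stand's -x from its axis, 39 mm above the table, 12 mm long in x. A fixed grey guide, alike but 15 mm wide, stands 12.5 mm further out along the rod. Stand's axes
- rod_seat (a point): Where the rod's middle (rod_mid) lies when the rod is home: between guide and clip, 110 mm along the stand's -x, 45 mm above the table. Stand's axes; the rod lies along x. Between guide and clip a gap of 44 mm in x is free for fingers down to the base plate (10 mm). Pushing the rod down here past the jaw takes about 5 to 20 N
- jaw (a joint): Orange sprung jaw of the fork clip, hinged at its foot: 0 = shut, grows as the rod pushes it open (about 0.1 rad while the 12 mm rod passes its round nose), then springs back to 0 over the seated rod
- rod_mid (a point): Middle of the loose lock rod: steel, 12 mm diameter, 120 mm long, 80 g, with a red square sleeve 14 x 14 mm, 30 mm long, round its middle. The rod's axis is x (either end may go first), z up as it lies; it starts on the table lying on its sleeve, axis 7 mm up. Grasp across the sleeve (14 mm, along y)
- jar_mouth (a point): Centre of the mouth (rim of the neck) of the loose amber jar, z up, 92 mm above the table. The jar, about 350 g, has a square body 58 x 58 x 46 mm that stands in the pocket with 1 mm of play; its mouth is 72 mm above its underside
- cap_mid (a point): Centre of the blue ribbed screw cap: 54 mm diameter, 26 mm high, 50 g; starts 8 mm below the jar's mouth, 84 mm above the table, lower edge 5 mm above the jar's body. Grasp across at any yaw. Tight (0.15 N m). Turned anticlockwise from above, level, 65 to 90 degrees (aim for 78; stop at 95) it is free to lift straight off; its edge clears the mouth when its centre is 13 mm above it
- jar: The amber jar; origin at the centre of its underside, at z = 20 mm in the stand. The cap's thread is on its neck
- cap: The blue screw cap; origin at the centre of its lower edge
- power_bank: Bystander, to be left alone: dark blue rounded power bank, 64 x 90 x 25 mm; origin at the centre of its underside
- solder_reel: Bystander, to be left alone: reel of solder wire with a yellow and red top, 53 mm diameter, 43 mm high; origin at the centre of its underside
- flux_jar: Bystander, to be left alone: small low grey flux tin, 46 mm diameter, 22 mm high; origin at the centre of its underside
Mind the look-alikes: they are no part of the job. Of the things that look like the cap, the larger one is meant.

How it is judged:
On the way:
1. the lock rod sits home in slot and fork clip with the jaw shut over it, while the cap is still screwed on (z of rod_mid in the frame of stand between 0.042 and 0.0475 m and y of rod_mid in the frame of stand between -0.004 and 0.004 m and x of rod_mid in the frame of stand between -0.124 and -0.096 m and angle between the x axis of rod_mid and the x axis of stand, either way round below 0.08 rad and value of joint jaw below 0.04 rad and z of cap_mid in the frame of jar_mouth below -0.004 m), for 0.2 s.
At the end, for the whole second after the job is handed in: Cap gripped, still, level within 0.2 rad, its centre 15-55 mm above the jar's mouth and within 12 mm sideways, clear of the jar; jar in its pocket within 6 mm; lock rod home in slot and clip (height 3, sideways 4, lengthways 14 mm, 0.08 rad) with the jaw shut (under 0.04 rad) (z of cap_mid in the frame of jar_mouth between 0.015 and 0.055 m and horizontal distance between cap_mid and jar_mouth below 0.012 m and angle between cap_mid's own z axis and vertical below 0.2 rad and contact force between the fingers and cap above 1 N and contact force between cap and jar below 0.05 N and contact force between cap and stand below 0.05 N and linear speed of cap below 0.03 m/s and z of rod_mid in the frame of stand between 0.042 and 0.0475 m and y of rod_mid in the frame of stand between -0.004 and 0.004 m and x of rod_mid in the frame of stand between -0.124 and -0.096 m and angle between the x axis of rod_mid and the x axis of stand, either way round below 0.08 rad and value of joint jaw below 0.04 rad and z of jar_mouth in the frame of stand below 0.096 m and horizontal distance between jar_mouth and stand below 0.006 m and angle between jar_mouth's own z axis and vertical below 0.08 rad); the arm keeps its last pose, push and grip.
It fails at once if the jar is pulled up out of its seat by more than 8 mm (z of jar_mouth in the frame of stand above 0.1 m).
It fails at once if the power bank is moved by more than 20 mm (distance of power_bank from where it was at the start of the episode above 0.02 m).
It fails at once if the solder reel is moved by more than 20 mm (distance of solder_reel from where it was at the start of the episode above 0.02 m).
It fails at once if the flux jar is moved by more than 20 mm (distance of flux_jar from where it was at the start of the episode above 0.02 m).
It also fails if it takes over 51 s, if anything falls off the work surface, if the arm or the gripper's body presses on something with over 40 N, if the wrist force passes 120 N, or if a joint passes its speed limit or range.

## Robot

A 6-joint arm with a two-finger parallel gripper is mounted at the origin on a cart in front of the work surface, level with it; the furniture and walls round the work are solid. World frame = base frame: x ahead of the robot, y to its left, z up, the work surface at z = 0. Lengths are in m, angles in rad, forces in N, time in s.
With the tool pointing down it reaches from about 0.375 to 0.9 m from the base axis. Payload 3.1 kg.
Tool frame: the origin (TCP) lies midway between the tips of the shut fingers; the grasp point (between the pads) lies 19 mm behind it (pinch_z is the distance from the TCP to the grasp point, in m); z points along the fingers, y is the line along which they close (so a half turn about z gives the same grasp; the last joint's range is limited). The gripper opens to 85 mm and grips with 20 to 120 N. Pads are 22 mm wide; open, the fingers measure 114 mm over their backs; the gripper's body (76 mm by 85 mm) begins 54 mm behind the grasp point. The pads swing forward as they close: fully open they stand 13 mm farther back than shut.
Start: joints at [1.097, 0.527, 1.433, -0, 1.181, -0.178], TCP at [0.182, 0.598, 0.191] pointing down, gripper open.
Joint ranges: [-3.08, 3.08], [-0.75, 2.2], [0.22, 2.44], [-1.43, 4.57], [0, 2.65], [-2.85, 2.85]. Speed limits (rad/s): [2.79, 2.79, 3.14, 3.14, 3.14, 3.14].

## Interface

Orientations are given as a unit quaternion [x, y, z, w].
In Python, from station import sense, snapshot, camera_params, sign_off, pinch_z gives the robot as it stands. The module is installed in compiled form; this text tells all that it offers.
- The arm moves only by the shell command python3 -m handwheel 'ROWS' [FORCE]. ROWS is JSON, a list that holds one entry, the list of rows, each a list of 7 numbers: the turn, a rotation vector about the tool's x, y, z in degrees, then the shift along the tool's x, y, z in m, then the opening, from 0 (shut) to 1 (fully open). A call has 1 to 20 rows; each row shifts and turns the commanded pose from where the row before left it, along the tool's axes as they then stand; what a row does not reach is not made up. A row lasts 1/8 s, in which the tool goes at most 62.5 mm and 10.7 degrees, less where a joint would pass 70% of its speed; a pose out of reach is approached as far as the arm can. A call with a gripper value outside its range is refused whole. The fingers move at their own pace and stop on an object; FORCE is the grip in N (left out, the last holds). Time passes only in rows, so rows that do not move let the fingers close. It gives the time, the measured TCP pose, the force, the opening and the grip force at its end, in the units of the state.
- sense(): the state, without advancing time (a new reading comes with each control period).
- snapshot(name): name is "scene" or "top" or "wrist"; returns the picture (384x512x3 uint8, red, green, blue); there is no depth.
- camera_params(name): a dict with "fx", "fy", "cx", "cy" (pixels), "world_to_cam" (4x4, takes a point from world to camera coordinates); the wrist camera has in their place "mount" (4x4, takes a point from camera to tool coordinates, whose origin is the TCP and whose axes are the flange's). Camera axes: x right, y down, z forward; pixel columns grow to the right and rows downward; lengths in m; the calibration is good to about 2 mm. The wrist camera is an equidistant fisheye: a pixel r from the principal point sees the ray r / f radians off the axis. A picture is of the moment at which its call begins: read the wrist's pose just before it. camera_params takes no time and is no camera call.
- sign_off(): hands the job in; it is judged then, once.
The state is a dict: "t": time; "q": joint angles; "qd": joint speeds; "tau": joint torques, N m; "tcp_pos": TCP position; "tool_rot": TCP orientation; "force": force on the tool from outside, world axes, zero at the start; "ft_torque": the same for the moment, N m; "finger_gap": opening from 0.0 (shut) to 1.0 (fully open); "gripper_force": force on a finger pad.
Only numpy, scipy, OpenCV 4.12 (cv2) and the standard library are available. Lean on these libraries where they do the work, as an engineer would, in place of code of your own. Each camera call takes 0.05 s, during which the arm holds its last target. There are 200 camera calls.

## Working session

There is one attempt and no reset: what is moved stays moved. The work goes in short steps, Python scripts to look and compute and a shell command to move; the robot and the scene stay as the last step left them, time stands still between calls to the robot, and variables do not carry over. Pictures are saved under pics/ and viewed, at most 10 in all, crops included, and the job is handed in when it is done.

```bash
mkdir -p pics; cat > h.py <<'E'
import numpy as np, cv2
from station import sense, snapshot, camera_params, pinch_z
from scipy.spatial.transform import Rotation as R
def save(n,im): cv2.imwrite('pics/'+n+'.png',im[...,::-1])
def ray(cam,u,v,s=None):
    p=camera_params(cam)
    if cam!='wrist':
        W=np.array(p['world_to_cam']);d=np.array([(u-p['cx'])/p['fx'],(v-p['cy'])/p['fy'],1.])
        return -W[:3,:3].T@W[:3,3], W[:3,:3].T@(d/np.linalg.norm(d))
    M=np.array(p['mount']);a=np.array([(u-p['cx'])/p['fx'],(v-p['cy'])/p['fy']]);r=np.linalg.norm(a)
    d=np.r_[a/max(r,1e-9)*np.sin(r),np.cos(r)]
    T=R.from_quat(s['tool_rot']);return T.apply(M[:3,3])+s['tcp_pos'],T.apply(M[:3,:3]@d)
def onz(rr,z): o,d=rr;return o+d*(z-o[2])/d[2]
def tri(r1,r2):
    (a,d),(b,e)=r1,r2;t=np.linalg.lstsq(np.c_[d,-e],b-a,rcond=None)[0]
    p,q=a+d*t[0],b+e*t[1];return (p+q)/2,np.linalg.norm(p-q)
E
python3 - <<'E'
from h import *
s=sense();print(s,pinch_z)
ims={n:snapshot(n) for n in('scene','top','wrist')}
for n in ims: save(n+'0',ims[n]);p=camera_params(n);print(n,{k:np.round(v,3).tolist() for k,v in p.items()})
save('all0',cv2.resize(np.vstack([np.hstack([ims['scene'],ims['top']])]),(800,300)))
E
```

```text
{'t': 0.0, 'q': array([ 1.09751868e+00,  5.28470745e-01,  1.43394065e+00, -4.40254013e-06,
        1.18139984e+00, -1.78527847e-01]), 'qd': array([ 3.71684557e-05, -3.25445245e-04,  8.24003129e-04,  7.49431630e-04,
        7.69771293e-04, -1.06774621e-03]), 'tau': array([ 1.04452789e-03, -4.42355919e+01, -1.78028959e+01, -2.13160897e-04,
        8.29374825e-03, -8.55987878e-06]), 'tcp_pos': array([0.18117069, 0.59730416, 0.19041872]), 'tool_rot': array([ 1.46841076e-01,  9.89159475e-01, -1.05154920e-03, -3.53225871e-04]), 'force': array([ 0.03665377, -0.47127033,  0.04496492]), 'ft_torque': array([ 0.04530884,  0.02510325, -0.02137108]), 'gripper_force': 0.0, 'finger_gap': 1.0027417937146588} 0.0187
scene {'fx': 458.482, 'fy': 458.482, 'cx': 256.992, 'cy': 191.506, 'world_to_cam': [[0.584, -0.812, 0.005, -0.315], [-0.531, -0.387, -0.754, 0.322], [0.614, 0.437, -0.657, 0.832], [0.0, 0.0, 0.0, 1.0]]}
top {'fx': 473.387, 'fy': 473.387, 'cx': 269.748, 'cy': 187.886, 'world_to_cam': [[0.018, -1.0, 0.015, -0.028], [-0.997, -0.019, -0.068, 0.524], [0.068, -0.014, -0.998, 1.539], [0.0, 0.0, 0.0, 1.0]]}
wrist {'fx': 297.319, 'fy': 297.319, 'cx': 261.765, 'cy': 193.774, 'mount': [[0.001, -0.949, -0.315, 0.08], [1.0, 0.001, -0.0, 0.0], [0.0, -0.315, 0.949, -0.182], [0.0, 0.0, 0.0, 1.0]]}
```

View pics/top0.png

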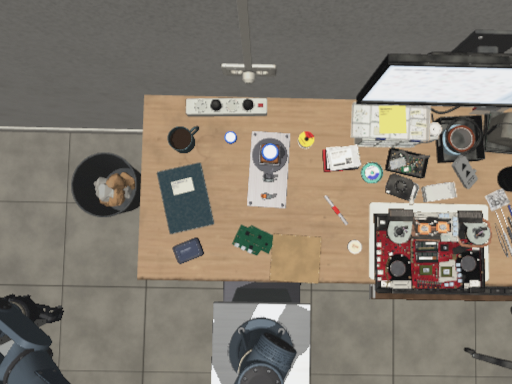

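View pics/scene0.png

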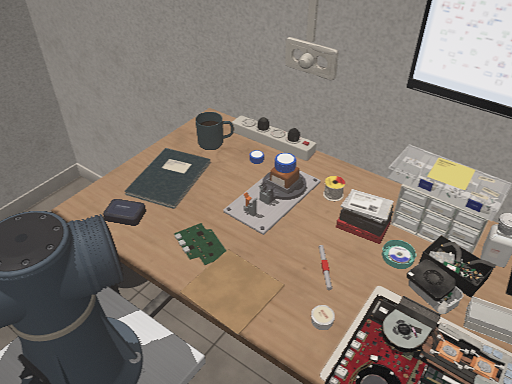

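Top view: of the two blue-capped things, the larger is at about (270,152) on the stand's turntable and the smaller is a loose look-alike at (231,137). The larger one on the amber jar fits the description. The lock rod with its red sleeve is at (336,209), and the orange jaw is at about (267,197). I'll confirm these in one enlarged crop.

```bash
python3 - <<'E'
from h import *
t=cv2.imread('pics/top0.png');s=cv2.imread('pics/scene0.png')
a=cv2.resize(t[120:220,215:355],(560,400),interpolation=cv2.INTER_CUBIC)
a=cv2.resize(t[125:213,220:350],(780,528),interpolation=cv2.INTER_CUBIC)[:,:400]
b=cv2.resize(s[145:235,220:330],(396,324),interpolation=cv2.INTER_CUBIC)
c=cv2.resize(s[235:295,300:350],(200,240),interpolation=cv2.INTER_CUBIC)
d=cv2.resize(t[190:230,316:356],(196,240),interpolation=cv2.INTER_CUBIC)
cv2.imwrite('pics/crop1.png',np.hstack([cv2.resize(a,(400,564)),np.vstack([b,np.hstack([c,d])])]))
def blobs(n,im,lo,hi,mn=8):
    h=cv2.cvtColor(im,cv2.COLOR_BGR2HSV);m=cv2.inRange(h,lo,hi)
    k,_,st,ce=cv2.connectedComponentsWithStats(m)
    for i in range(1,k):
        if st[i,4]>=mn: print(n,np.round(ce[i],1),st[i])
for n,im in(('top',t),('scene',s)):
    blobs(n+' blue',im,(100,150,90),(125,255,255)); blobs(n+' red',im,(0,170,120),(6,255,255)); blobs(n+' orange',im,(7,170,150),(16,255,255))
E
```

```text
top blue [268.6 156.8] [262 150  16  11  26]
top red [308.5 134.6] [305 132   9   6  31]
top red [335.7 209.7] [333 207   6   7  23]
scene blue [252.5 156.8] [250 153   9   7  15]
scene blue [283.2 161.5] [275 154  21  13  47]
scene red [339.7 179.2] [337 177   7   7  21]
scene red [324.5 264.7] [322 260   7  10  56]
scene orange [248.4 197.7] [246 196   5   4  11]
```

View pics/crop1.png

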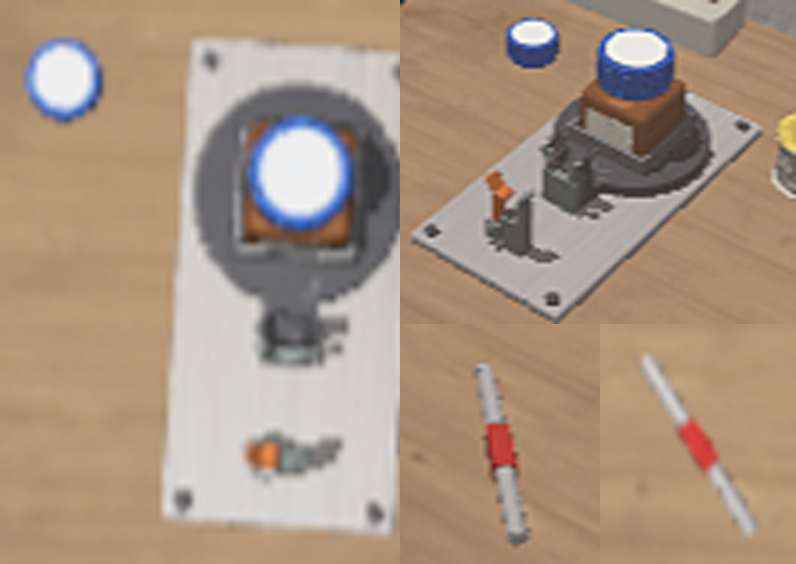

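The crop confirms it: the larger blue cap sits on the amber jar in the stand, and the small one stands alone on the table. The rod lies free, and the orange jaw is at the far-left side of the clip. Next I measure positions.

```bash
python3 - <<'E'
from h import *
t=cv2.imread('pics/top0.png');s=cv2.imread('pics/scene0.png')
def cen(im,lo,hi,box):
    x0,y0,x1,y1=box;h=cv2.cvtColor(im,cv2.COLOR_BGR2HSV)[y0:y1,x0:x1];m=cv2.inRange(h,lo,hi)
    k,l,st,ce=cv2.connectedComponentsWithStats(m);i=1+np.argmax(st[1:,4])
    return ce[i]+[x0,y0],st[i],np.argwhere(l==i)[:,::-1]+[x0,y0]
W=((0,0,225),(180,40,255))
a=cen(t,*W,(260,142,282,164));b=cen(s,*W,(270,148,300,166));print(a[:2],b[:2])
print('captop',tri(ray('top',*a[0]),ray('scene',*b[0])))
r=((0,150,100),(8,255,255))
a=cen(t,*r,(325,195,350,225));b=cen(s,*r,(315,240,335,292));print(a[:2],b[:2])
print('sleeve',tri(ray('top',*a[0]),ray('scene',*b[0])),onz(ray('top',*a[0]),.011),onz(ray('scene',*b[0]),.009))
# rod axis: low-saturation or red pixels
for n,im,(x0,y0,x1,y1) in(('top',t,(318,190,355,228)),('scene',s,(312,238,340,295))):
    h=cv2.cvtColor(im,cv2.COLOR_BGR2HSV)[y0:y1,x0:x1].astype(int);m=(((h[...,1]<60)&(h[...,2]>120))|(h[...,1]>150)).astype('uint8')
    k,l,st,ce=cv2.connectedComponentsWithStats(m,connectivity=8);i=1+np.argmax(st[1:,4]);p=np.argwhere(l==i)[:,::-1]+[x0,y0]
    P=np.array([onz(ray(n,*q),.008)[:2] for q in p]);c=P.mean(0);w=np.linalg.svd(P-c,full_matrices=False)[2][0];e=(P-c)@w
    print(n,'rod',len(p),c,np.degrees(np.arctan2(w[1],w[0])),np.ptp(e),np.ptp((P-c)@[-w[1],w[0]]))
# plate
h=cv2.cvtColor(t,cv2.COLOR_BGR2HSV);m=((h[...,1]<28)&(h[...,2]>150)).astype('uint8');mm=np.zeros_like(m);mm[125:215,240:298]=m[125:215,240:298]
P=np.array([onz(ray('top',*q),.01)[:2] for q in np.argwhere(mm)[:,::-1]],np.float32)
print('plate',cv2.minAreaRect(P),np.round(cv2.boxPoints(cv2.minAreaRect(P)),4).tolist())
E
```

```text
(array([269.53435115, 151.12977099]), array([  4,   3,  12,  13, 131], dtype=int32)) (array([285.05833333, 158.        ]), array([  8,   6,  16,   9, 120], dtype=int32))
captop (array([ 0.63541556, -0.01566741,  0.09919392]), np.float64(0.003054833965949479))
(array([335.71875, 209.625  ]), array([ 8, 11,  7,  8, 32], dtype=int32)) (array([324.70491803, 264.85245902]), array([ 7, 20,  7, 11, 61], dtype=int32))
sleeve (array([ 0.45823731, -0.23834863,  0.01494066]), np.float64(0.0034109590117085667)) [ 0.4574302  -0.23749083  0.011     ] [ 0.46403184 -0.23774382  0.009     ]
top rod 128 [ 0.45773431 -0.2376456 ] -141.51197846778877 0.11984957348897696 0.01280147240037407
scene rod 233 [ 0.4618538  -0.23905902] -142.0255230857902 0.11872935382694585 0.013290621230302179
plate ((0.5882842540740967, -0.012198038399219513), (0.12773822247982025, 0.25000080466270447), 87.3422622680664) [[0.46050000190734863, -0.07020000368356705], [0.7102000117301941, -0.08179999887943268], [0.7160999774932861, 0.04580000042915344], [0.46639999747276306, 0.05739999935030937]]
```

```bash
python3 -m handwheel '[[[0,0,0,-0.0427,-0.0409,-0.005,0.5],[0,0,0,-0.0427,-0.0409,-0.005,0.5],[0,0,0,-0.0427,-0.0409,-0.005,0.5],[0,0,0,-0.0427,-0.0409,-0.005,0.5],[0,0,0,-0.0427,-0.0409,-0.005,0.5],[0,0,0,-0.0427,-0.0409,-0.005,0.5],[0,0,0,-0.0427,-0.0409,-0.005,0.5],[0,0,0,-0.0427,-0.0409,-0.005,0.5],[0,0,0,-0.0427,-0.0409,-0.005,0.5],[0,0,0,-0.0427,-0.0409,-0.005,0.5],[0,0,0,-0.0427,-0.0409,-0.005,0.5],[0,0,10.5,0,0,0,0.5],[0,0,10.5,0,0,0,0.5],[0,0,10.5,0,0,0,0.5],[0,0,10.5,0,0,0,0.5],[0,0,10.5,0,0,0,0.5],[0,0,10.5,0,0,0,0.5],[0,0,10.5,0,0,0,0.5],[0,0,10.5,0,0,0,0.5],[0,0,10.5,0,0,0,0.5]]]' 40
python3 -m handwheel '[[[0,0,10,0,0,0,0.5],[0,0,10,0,0,0,0.5],[0,0,10,0,0,0,0.5],[0,0,0,0,0,0,0.5]]]'
python3 - <<'E'
from h import *
s=sense();im=snapshot('wrist');save('w1',im)
T=R.from_quat(s['tool_rot']);x=T.apply([1,0,0]);print(s['t'],s['tcp_pos'],np.degrees(np.arctan2(x[1],x[0])),T.apply([0,0,1]),s['q'])
np.savez('w1.npz',**{k:s[k] for k in('tcp_pos','tool_rot')})
E
```

```text
t: 2.65
tcp_pos: [0.5, 0.0311, 0.2462]
tool_rot: [0.828, 0.561, -0.0, -0.0]
force: [-0.4, -0.1, -0.1]
finger_gap: 0.5
gripper_force: 0.0
t: 3.15
tcp_pos: [0.5, 0.0311, 0.2462]
tool_rot: [0.943, 0.332, -0.0, -0.0]
force: [0.1, 0.2, 0.0]
finger_gap: 0.502
gripper_force: 0.0
3.15 [0.5000111  0.03113317 0.24619853] 38.726754975767136 [-5.94390067e-04  8.91881098e-05 -9.99999819e-01] [-1.61230311e-01  2.92865476e-01  1.66765774e+00 -7.98456246e-06
  1.18167044e+00  7.33659754e-01]
```

View pics/w1.png

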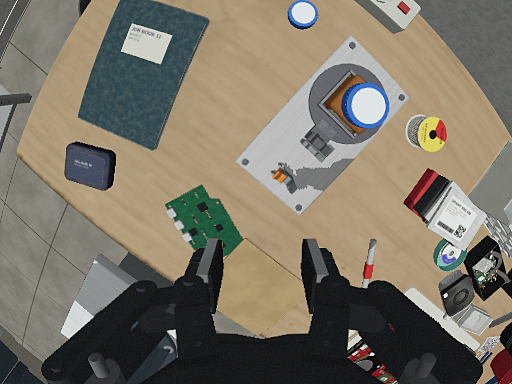

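The wrist view shows the stand (cap at (370,105), clip near (283,175), lug at (318,143)), its four corner screws and the rod at (370,262). I'll move to a second viewpoint nearer the rod.

```bash
python3 -m handwheel '[[[0,0,0,-0.043,0.0296,0,0.5],[0,0,0,-0.043,0.0296,0,0.5],[0,0,0,-0.043,0.0296,0,0.5],[0,0,0,-0.043,0.0296,0,0.5],[0,0,0,0,0,0,0.5]]]'
python3 - <<'E'
from h import *
s=sense();im=snapshot('wrist');save('w2',im);s2=s
s1=dict(np.load('w1.npz'));i1=cv2.imread('pics/w1.png');i2=cv2.imread('pics/w2.png')
# undistort to top-down rectified maps at a plane z for easy reading
def toimg(s,P):
    p=camera_params('wrist');M=np.array(p['mount']);c=R.from_quat(s['tool_rot']).inv().apply(P-s['tcp_pos']);c=(c-M[:3,3])@M[:3,:3]
    th=np.arctan2(np.hypot(c[:,0],c[:,1]),c[:,2]);ph=np.arctan2(c[:,1],c[:,0]);return p['cx']+p['fx']*th*np.cos(ph),p['cy']+p['fy']*th*np.sin(ph)
def ortho(s,im,z,x0,x1,y0,y1,r):
    X,Y=np.meshgrid(np.arange(x1,x0,-r),np.arange(y1,y0,-r),indexing='ij')
    u,v=toimg(s,np.c_[X.ravel(),Y.ravel(),np.full(X.size,z)]);return cv2.remap(im,u.reshape(X.shape).astype('f'),v.reshape(X.shape).astype('f'),1)
st=[ortho(s,i,.01,.44,.73,-.10,.08,.00066) for s,i in((s1,i1),(s2,i2))]
cv2.imwrite('pics/ortho.png',np.hstack(st))
def cen(im,f):
    h=cv2.cvtColor(im,cv2.COLOR_BGR2HSV).astype(int);m=f(h).astype('uint8')
    k,l,q,ce=cv2.connectedComponentsWithStats(m);return [(np.round(ce[i],1).tolist(),q[i].tolist()) for i in range(1,k) if q[i,4]>25]
red=lambda h:((h[...,0]<6)|(h[...,0]>176))&(h[...,1]>170)&(h[...,2]>100)
org=lambda h:((h[...,0]>8)&(h[...,0]<16))&(h[...,1]>170)&(h[...,2]>130)
wh=lambda h:(h[...,1]<25)&(h[...,2]>225)
for n,f in(('red',red),('org',org),('white',wh)):
    print(n);[print(' ',j,c) for j,i in((1,i1),(2,i2)) for c in cen(i,f)]
print(s['t'],s['tcp_pos']);np.savez('w2.npz',**{k:s[k] for k in('tcp_pos','tool_rot')})
cv2.imwrite('pics/o2.png',np.hstack([np.vstack(st[:1]),st[1],cv2.resize(i2,(256,st[0].shape[0]))]));print(st[0].shape)
E
```

```text
t: 3.82
tcp_pos: [0.4392, -0.172, 0.2465]
tool_rot: [0.944, 0.329, -0.0, 0.001]
force: [-0.5, -0.1, 0.4]
finger_gap: 0.501
gripper_force: 0.0
red
  1 ([440.9, 130.8], [435, 120, 12, 21, 152])
  1 ([423.7, 185.2], [412, 171, 23, 31, 166])
  1 ([414.1, 210.2], [410, 203, 12, 15, 28])
  1 ([368.3, 271.1], [364, 264, 10, 15, 96])
  1 ([359.6, 353.6], [349, 348, 22, 13, 73])
  1 ([376.1, 372.5], [372, 368, 8, 10, 36])
  1 ([507.1, 377.3], [501, 369, 11, 15, 108])
  2 ([368.7, 3.7], [361, 0, 14, 11, 97])
  2 ([361.1, 63.0], [344, 48, 28, 39, 120])
  2 ([355.2, 96.4], [344, 88, 22, 17, 30])
  2 ([306.2, 172.1], [302, 162, 10, 20, 161])
  2 ([343.2, 264.2], [336, 254, 17, 24, 152])
  2 ([301.4, 301.9], [294, 294, 13, 16, 82])
  2 ([291.6, 316.0], [287, 311, 12, 10, 38])
  2 ([506.9, 346.0], [501, 334, 11, 23, 165])
  2 ([349.6, 346.9], [347, 342, 7, 10, 37])
org
  1 ([343.2, 92.5], [331, 78, 28, 30, 97])
  1 ([350.0, 121.0], [339, 104, 25, 28, 64])
  1 ([279.5, 176.1], [273, 171, 14, 12, 83])
  2 ([181.5, 42.5], [174, 36, 16, 14, 78])
white
  1 ([303.0, 12.2], [292, 2, 23, 21, 369])
  1 ([368.2, 105.3], [352, 88, 33, 36, 918])
  1 ([456.3, 218.5], [435, 196, 42, 45, 569])
  1 ([447.3, 249.0], [443, 245, 12, 9, 47])
  1 ([457.5, 252.8], [455, 249, 6, 10, 35])
  1 ([69.5, 332.5], [61, 327, 20, 11, 26])
  2 ([398.5, 88.5], [370, 59, 58, 62, 540])
3.825 [ 0.4392459  -0.17203492  0.24646906]
(440, 273, 3)
```

View pics/o2.png

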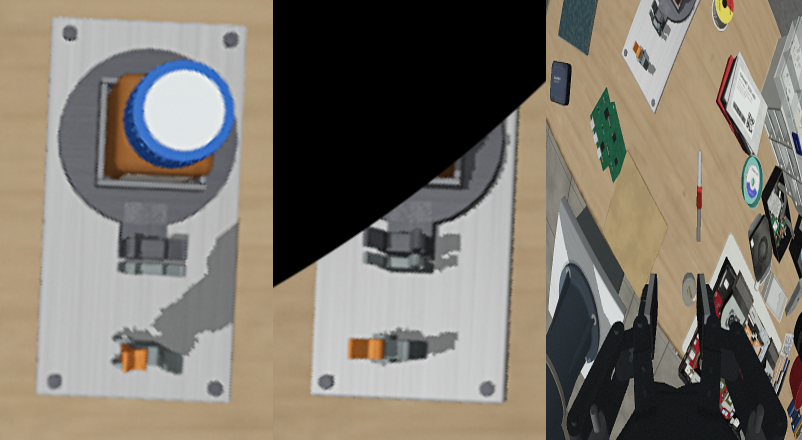

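The rectified view shows the plate with its four screws at about (69,33), (231,39), (54,381) and (215,388), agreeing between both wrist positions. On the right, the rod lies upright and clear of its neighbours.

```bash
python3 - <<'E'
from h import *
s1=dict(np.load('w1.npz'));s2=dict(np.load('w2.npz'));i2=cv2.imread('pics/w2.png')
a,b=ray('wrist',368.3,271.1,s1),ray('wrist',306.2,172.1,s2)
print('sleeve',tri(a,b),onz(a,.011),onz(b,.012))
c=ray('wrist',368.2,105.3,s1);t=ray('top',269.5,151.1);k=ray('scene',285.06,158.)
print('cap top',onz(c,.097),tri(c,t),tri(c,k))
x0,y0,x1,y1=288,125,325,225
h=cv2.cvtColor(i2,cv2.COLOR_BGR2HSV)[y0:y1,x0:x1].astype(int);m=(((h[...,1]<60)&(h[...,2]>110))|(h[...,1]>160)).astype('uint8')
k,l,st,ce=cv2.connectedComponentsWithStats(m);i=1+np.argmax(st[1:,4]);p=np.argwhere(l==i)[:,::-1]+[x0,y0]
P=np.array([onz(ray('wrist',*q,s2),.010)[:2] for q in p]);c=P.mean(0);w=np.linalg.svd(P-c,full_matrices=False)[2][0];e=(P-c)@w
print('rod',c,np.degrees(np.arctan2(w[1],w[0])),np.ptp(e),c+w*(e.max()+e.min())/2)
# jaw top in both views: orange
print('jaw',tri(ray('wrist',279.5,176.1,s1),ray('wrist',181.5,42.5,s2)))
u=np.array([np.cos(np.radians(-2.5)),np.sin(np.radians(-2.5))])
C=np.array([.5914,-.0135])+.047*u; print('axis',C,'seat',C-.11*u,'clip',C-.138*u)
E
```

```text
sleeve (array([ 0.46188063, -0.23807105,  0.0122401 ]), np.float64(0.0001752562677989581)) [ 0.46166131 -0.23904786  0.011     ] [ 0.46177266 -0.23811355  0.012     ]
cap top [ 0.63786731 -0.01544218  0.097     ] (array([ 0.63527065, -0.01394243,  0.10306228]), np.float64(0.0025187759484227887)) (array([ 0.63800119, -0.01553217,  0.09753301]), np.float64(0.0006633425297496931))
rod [ 0.47849646 -0.22433387] -141.139671739567 0.07389011836154344 [ 0.47944278 -0.22357136]
jaw (array([0.50108376, 0.00228496, 0.0593135 ]), np.float64(0.0009269404631781462))
axis [ 0.63835527 -0.01555011] seat [ 0.52845996 -0.01075198] clip [ 0.50048661 -0.00953064]
```

```bash
python3 -m handwheel '[[[0,0,0,-0.0117,0.0329,0.03,0.5],[0,0,0,-0.0117,0.0328,0.03,0.5],[0,0,0,0,0,0.05,0.5],[0,0,0,0,0,0.05,0.5],[0,0,0,0,0,0.04,0.5],[0,0,0,0,0,0.022,0.5],[0,0,0,0,0,0.01,0.5],[0,0,0,0,0,0.01,0.5],[0,0,0,0,0,0,0.5]]]' 60
python3 -m handwheel '[[[0,0,0,0,0,0,0.1],[0,0,0,0,0,0,0],[0,0,0,0,0,0,0],[0,0,0,0,0,0,0],[0,0,0,0,0,0,0]]]' 60
python3 - <<'E'
from h import *
s=sense();save('w3',snapshot('wrist'));x=R.from_quat(s['tool_rot']).apply([1,0,0]);print(s['tcp_pos'],np.degrees(np.arctan2(x[1],x[0])),s['finger_gap'],s['gripper_force'],s['q'])
E
```

```text
t: 5.0
tcp_pos: [0.4627, -0.2344, 0.0045]
tool_rot: [0.944, 0.331, 0.0, -0.0]
force: [-1.0, 0.3, 0.1]
finger_gap: 0.5
gripper_force: 0.0
t: 5.62
tcp_pos: [0.4625, -0.2348, 0.0045]
tool_rot: [0.944, 0.331, 0.0, 0.0]
force: [0.5, 0.6, 0.4]
finger_gap: 0.003
gripper_force: 0.0
[ 0.4624693  -0.23478619  0.00449727] 38.604972020043284 0.0030698215331635666 0.0 [-6.85449844e-01  6.91255366e-01  1.83808954e+00 -1.62159305e-05
  6.12109350e-01  2.11575886e-01]
```

View pics/w3.png

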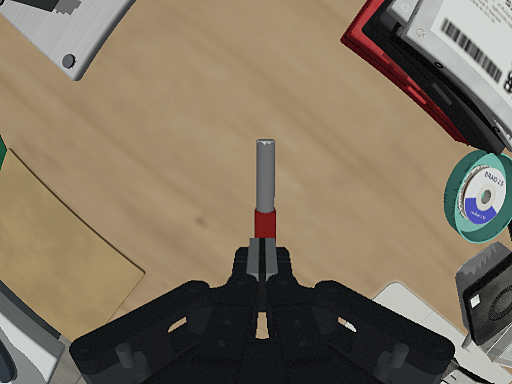

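Missed: the fingers are shut (gap 0), and the rod is still in line, with its end at (265,140) and its sleeve at (265,210–238). I'll locate it relative to the fingers.

```bash
python3 - <<'E'
from h import *
s=sense();i=cv2.imread('pics/w3.png')
M=np.array(camera_params('wrist')['mount']);p=camera_params('wrist')
for P in([0,0,0],[0,0,-.019],[.011,0,0]):
    c=(np.array(P)-M[:3,3])@M[:3,:3];r=np.hypot(c[0],c[1]);th=np.arctan2(r,c[2]);print(P,p['cx']+p['fx']*th*c[0]/r,p['cy']+p['fy']*th*c[1]/r)
x=R.from_quat(s['tool_rot'])
for n,u,v,z in(('end',265,140,.010),('sleeve far',265,210,.014),('sl near',265,238,.014)):
    for zz in(z,z+.012): print(n,zz,np.round(x.inv().apply(onz(ray('wrist',u,v,s),zz)-s['tcp_pos']),4))
t=snapshot('top');sc=snapshot('scene');save('t4',t);save('s4',sc)
cv2.imwrite('pics/ts4.png',np.hstack([cv2.resize(a,(400,400),interpolation=2)[...,::-1] for a in(t[185:235,311:361],sc[225:305,284:364])]))
E
```

```text
[0, 0, 0] 260.77242675452 223.5929751834534
[0, 0, -0.019] 260.7044375501382 236.22587409325877
[0.011, 0, 0] 260.76227621055756 208.29351736581077
end 0.01 [ 0.0567  0.0026 -0.0056]
end 0.022 [ 0.0583  0.0024 -0.0176]
sleeve far 0.014 [ 0.0135  0.0027 -0.0096]
sleeve far 0.026000000000000002 [ 0.0183  0.0025 -0.0216]
sl near 0.014 [-0.006   0.0028 -0.0096]
sl near 0.026000000000000002 [ 0.0001  0.0026 -0.0216]
```

View pics/ts4.png

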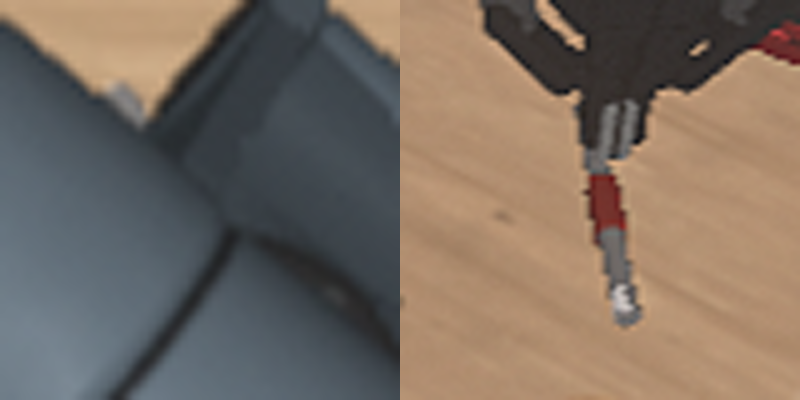

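The fingers closed above the rod. In both views the pads sit over the sleeve rather than beside it, and the rod is 2.6 mm off in tool y. I'll re-open, centre, and go down in small steps while watching the force.

```bash
python3 -m handwheel '[[[0,0,0,0,0,0,0.35],[0,0,0,0,0,0,0.35],[0,0,0,0,0.0026,0,0.35],[0,0,0,0,0,0,0.35]]]'
python3 -m handwheel '[[[0,0,0,0,0,0.002,0.35],[0,0,0,0,0,0,0.35]]]'
python3 - <<'E'
from h import *
s=sense();im=snapshot('wrist')
x=R.from_quat(s['tool_rot'])
c=im[170:330,170:350];cv2.imwrite('pics/f5.png',cv2.resize(c,None,fx=3.3,fy=3.3,interpolation=2)[...,::-1]);print(s['tcp_pos'],s['force'])
E
```

```text
t: 6.28
tcp_pos: [0.4644, -0.2371, 0.0044]
tool_rot: [0.944, 0.331, 0.0, 0.0]
force: [0.3, 0.5, 0.4]
finger_gap: 0.35
gripper_force: 0.0
t: 6.52
tcp_pos: [0.4639, -0.2366, 0.0022]
tool_rot: [0.944, 0.331, -0.0, -0.0]
force: [-0.7, 0.4, -0.3]
finger_gap: 0.353
gripper_force: 0.0
[ 0.46388204 -0.23658935  0.00220757] [-0.71870878  0.37948922 -0.26076255]
```

View pics/f5.png

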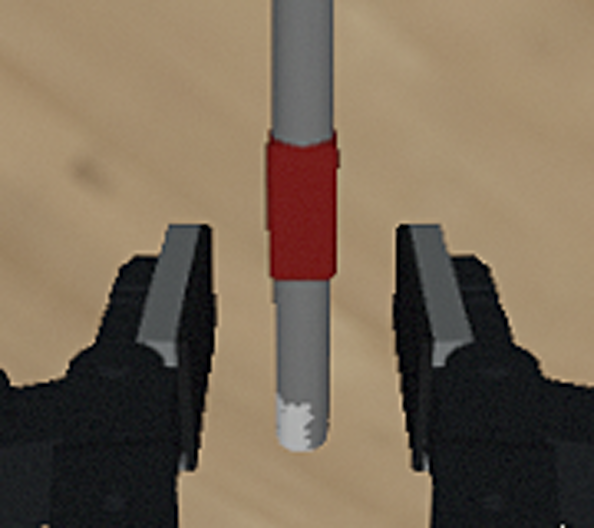

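In this crop the sleeve is centred between the pads (sleeve at column 302, pad tips at 212 and 397). The tips are at about 0.158 m from the camera by parallax, so they sit well above the rod. The true tips therefore lie some 30 mm behind the reported TCP. I'll descend in small steps with force checks.

```bash
python3 -m handwheel '[[[0,0,0,-0.003,0,0.004,0.35],[0,0,0,0,0,0.004,0.35],[0,0,0,0,0,0,0.35]]]'
python3 -m handwheel '[[[0,0,0,0,0,0.004,0.35],[0,0,0,0,0,0.003,0.35],[0,0,0,0,0,0,0.35]]]'
```

```text
t: 6.95
tcp_pos: [0.4614, -0.2384, -0.006]
tool_rot: [0.944, 0.33, -0.0, -0.0]
force: [0.8, -0.5, 0.2]
finger_gap: 0.346
gripper_force: 0.0
t: 7.32
tcp_pos: [0.4616, -0.2385, -0.0129]
tool_rot: [0.944, 0.331, -0.0, -0.0]
force: [0.4, 0.4, 0.2]
finger_gap: 0.35
gripper_force: 0.0
```

```bash
python3 -m handwheel '[[[0,0,0,0,0,0.003,0.35],[0,0,0,0,0,0.002,0.35],[0,0,0,0,0,0,0.35]]]'
python3 -m handwheel '[[[0,0,0,0,0,0.002,0.35],[0,0,0,0,0,0.001,0.35],[0,0,0,0,0,0,0.35]]]'
python3 -m handwheel '[[[0,0,0,0,0,0,0],[0,0,0,0,0,0,0],[0,0,0,0,0,0,0]]]' 40
```

```text
t: 7.7
tcp_pos: [0.4616, -0.2385, -0.0178]
tool_rot: [0.944, 0.331, -0.0, -0.0]
force: [0.1, 0.0, -0.2]
finger_gap: 0.352
gripper_force: 0.0
t: 8.07
tcp_pos: [0.4617, -0.2386, -0.0207]
tool_rot: [0.944, 0.331, -0.0, -0.0]
force: [0.3, 0.3, -0.2]
finger_gap: 0.348
gripper_force: 0.0
t: 8.45
tcp_pos: [0.4617, -0.2386, -0.0206]
tool_rot: [0.944, 0.331, -0.0, 0.0]
force: [0.8, 0.1, 0.1]
finger_gap: -0.001
gripper_force: 0.0
```

```bash
python3 -m handwheel '[[[0,0,0,0,0,0,0.35],[0,0,0,0,0,0,0.35],[0,0,0,0,0,0.004,0.35],[0,0,0,0,0,0.004,0.35],[0,0,0,0,0,0,0.35]]]'
python3 -m handwheel '[[[0,0,0,0,0,0.002,0.35],[0,0,0,0,0,0,0.35]]]'
python3 -m handwheel '[[[0,0,0,0,0,0.002,0.35],[0,0,0,0,0,0,0.35]]]'
python3 -m handwheel '[[[0,0,0,0,0,0,0],[0,0,0,0,0,0,0],[0,0,0,0,0,0,0]]]' 40
```

```text
t: 9.07
tcp_pos: [0.4614, -0.2384, -0.0291]
tool_rot: [0.944, 0.331, -0.0, -0.0]
force: [-0.5, -0.1, 0.3]
finger_gap: 0.354
gripper_force: 0.0
t: 9.32
tcp_pos: [0.4617, -0.2386, -0.0307]
tool_rot: [0.944, 0.331, -0.0, -0.0]
force: [-0.4, 0.8, 0.2]
finger_gap: 0.35
gripper_force: 0.0
t: 9.57
tcp_pos: [0.4617, -0.2386, -0.0327]
tool_rot: [0.944, 0.331, -0.0, -0.0]
force: [-0.4, 0.6, 0.5]
finger_gap: 0.347
gripper_force: 0.0
t: 9.95
tcp_pos: [0.4619, -0.2387, -0.0324]
tool_rot: [0.944, 0.331, 0.0, 0.0]
force: [0.6, -0.6, 2.3]
finger_gap: 0.145
gripper_force: 41.0
```

Gripped the sleeve (41 N). Next I lift, turn to the stand's yaw (-2.5°) and go above the seat.

```bash
python3 -m handwheel '[[[0,0,0,0,0,0,0],[0,0,0,0,0,-0.02,0],[0,0,0,0,0,-0.05,0],[0,0,0,0,0,-0.05,0],[0,0,10.3,0,0,0,0],[0,0,10.3,0,0,0,0],[0,0,10.3,0,0,0,0],[0,0,10.2,0,0,0,0],[0,0,0,0.01415,-0.05765,0,0],[0,0,0,0.01415,-0.05765,0,0],[0,0,0,0.01415,-0.05765,0,0],[0,0,0,0.01415,-0.05765,0,0],[0,0,0,0,0,0,0],[0,0,0,0,0,0,0]]]' 90
python3 - <<'E'
from h import *
s=sense();im=snapshot('wrist');sc=snapshot('scene');tp=snapshot('top');save('w6',im);save('s6',sc);save('t6',tp)
x=R.from_quat(s['tool_rot']).apply([1,0,0]);print(s['tcp_pos'],np.degrees(np.arctan2(x[1],x[0])),s['finger_gap'],s['gripper_force'])
np.savez('w6.npz',**{k:s[k] for k in('tcp_pos','tool_rot')})
a=cv2.resize(im[60:300,150:390],(400,400),interpolation=2);b=cv2.resize(sc[130:240,220:330],(400,400),interpolation=2)
save('v6',np.hstack([a,b]))
E
```

```text
t: 11.7
tcp_pos: [0.5279, -0.0106, 0.087]
tool_rot: [1.0, -0.021, -0.0, 0.0]
force: [-0.1, 0.1, -0.5]
finger_gap: 0.121
gripper_force: 88.5
[ 0.52785854 -0.01064135  0.08704386] -2.421295264822627 0.12131042538632529 88.4963607788086
```

View pics/v6.png

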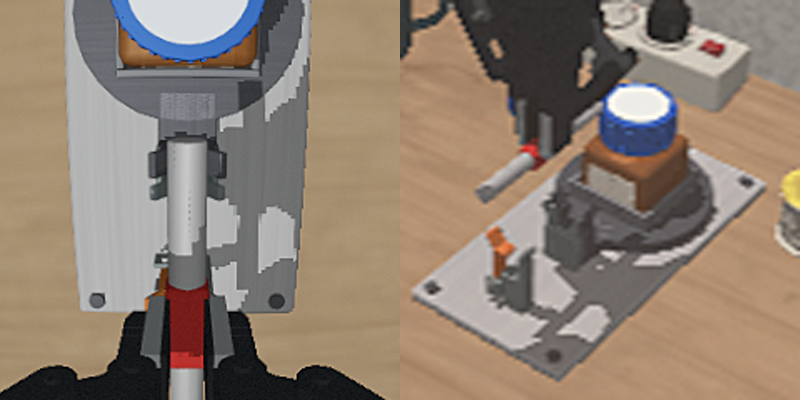

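The rod is held level and in line with the lug slot (rod at column 187, lug at 188 in the crop), and the clip is below. Now I descend.

```bash
python3 -m handwheel '[[[0,0,0,0.0005,0,0.02,0],[0,0,0,0,0,0.02,0],[0,0,0,0,0,0.006,0],[0,0,0,0,0,0.003,0],[0,0,0,0,0,0.003,0],[0,0,0,0,0,0.003,0],[0,0,0,0,0,0,0]]]' 110
python3 -m handwheel '[[[0,0,0,0,0,0.003,0],[0,0,0,0,0,0.003,0],[0,0,0,0,0,0,0]]]'
```

```text
t: 12.72
tcp_pos: [0.5288, -0.0107, 0.0325]
tool_rot: [1.0, -0.022, 0.0, 0.0]
force: [-0.0, -0.8, -0.8]
finger_gap: 0.106
gripper_force: 110.8
t: 13.1
tcp_pos: [0.5286, -0.0106, 0.0261]
tool_rot: [1.0, -0.022, -0.0, -0.0]
force: [-0.0, -0.3, -1.0]
finger_gap: 0.117
gripper_force: 110.8
```

```bash
python3 -m handwheel '[[[0,0,0,0,0,0.003,0],[0,0,0,0,0,0.003,0],[0,0,0,0,0,0,0]]]'
python3 -m handwheel '[[[0,0,0,0,0,0.003,0],[0,0,0,0,0,0.003,0],[0,0,0,0,0,0,0]]]'
python3 -m handwheel '[[[0,0,0,0,0,0.003,0],[0,0,0,0,0,0.003,0],[0,0,0,0,0,0,0]]]'
```

```text
t: 13.48
tcp_pos: [0.5288, -0.011, 0.0202]
tool_rot: [1.0, -0.022, -0.0, 0.0]
force: [0.9, -1.9, -0.7]
finger_gap: 0.118
gripper_force: 110.9
t: 13.85
tcp_pos: [0.5289, -0.011, 0.0141]
tool_rot: [1.0, -0.022, 0.0, 0.0]
force: [1.4, -2.1, -1.2]
finger_gap: 0.115
gripper_force: 110.8
t: 14.22
tcp_pos: [0.5283, -0.0104, 0.0079]
tool_rot: [1.0, -0.022, -0.001, -0.0]
force: [0.2, -0.8, -3.4]
finger_gap: 0.113
gripper_force: 110.6
```

```bash
python3 -m handwheel '[[[0,0,0,0,0,0.002,0],[0,0,0,0,0,0,0]]]'
python3 -m handwheel '[[[0,0,0,0,0,0.0015,0],[0,0,0,0,0,0,0]]]'
python3 - <<'E'
from h import *
s=sense();im=snapshot('wrist');sc=snapshot('scene');save('w7',im);save('s7',sc)
save('v7',np.hstack([cv2.resize(im[60:300,150:390],(400,400),interpolation=2),cv2.resize(sc[160:225,225:290],(400,400),interpolation=2)]))
E
```

```text
t: 14.48
tcp_pos: [0.5285, -0.0103, 0.0063]
tool_rot: [1.0, -0.022, -0.0, -0.0]
force: [0.3, -0.5, -0.7]
finger_gap: 0.111
gripper_force: 110.8
t: 14.72
tcp_pos: [0.5288, -0.0105, 0.0058]
tool_rot: [1.0, -0.022, 0.0, -0.0]
force: [-1.7, 0.2, 5.7]
finger_gap: 0.111
gripper_force: 111.8
```

View pics/v7.png

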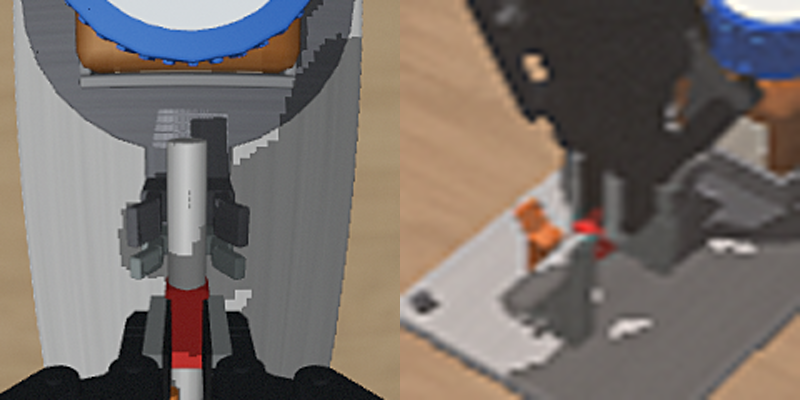

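The rod lies in the slot with its end resting on the lug, the clip is around it, and floor contact reads 5.7 N. I'll give it a last press, release, rise, and check the rod and jaw numerically.

```bash
python3 -m handwheel '[[[0,0,0,0,0,0.0015,0],[0,0,0,0,0,0,0]]]'
python3 -m handwheel '[[[0,0,0,0,0,-0.0015,0.4],[0,0,0,0,0,0,0.4],[0,0,0,0,0,0,0.4],[0,0,0,0,0,-0.03,0.4],[0,0,0,0,0,-0.03,0.6],[0,0,0,0,0,-0.03,0.95],[0,0,0,-0.02,0,-0.03,0.95],[0,0,0,0,0,0,0.95]]]' 60
cat > chk.py <<'E'
from h import *
s=sense();im=snapshot('wrist')[...,::-1].copy();sc=snapshot('scene')[...,::-1].copy()
x=R.from_quat(s['tool_rot']).apply([1,0,0]);print(s['t'],s['tcp_pos'],'yaw',np.degrees(np.arctan2(x[1],x[0])),'q6',s['q'][5])
u=np.array([np.cos(np.radians(-2.5)),np.sin(np.radians(-2.5))]);v=np.array([-u[1],u[0]]);C=np.array([.6384,-.0155])
st=lambda P:np.round([(P[:2]-C)@u,(P[:2]-C)@v,P[2]],4)
def cen(im,f,n=15):
    h=cv2.cvtColor(im,cv2.COLOR_BGR2HSV).astype(int);k,l,q,ce=cv2.connectedComponentsWithStats(f(h).astype('uint8'));return [(ce[i],q[i]) for i in range(1,k) if q[i,4]>n]
red=lambda h:((h[...,0]<6)|(h[...,0]>174))&(h[...,1]>150)&(h[...,2]>70)
org=lambda h:((h[...,0]>7)&(h[...,0]<17))&(h[...,1]>170)&(h[...,2]>120)
wh=lambda h:(h[...,1]<25)&(h[...,2]>215)
for n,f,z in(('red',red,.052),('org',org,.066),('white',wh,.097)):
  for cam,i in(('wrist',im),('scene',sc)):
    for c,q in cen(i,f):
        P=onz(ray(cam,*c,s),z)
        if np.linalg.norm(P[:2]-C)<.2: print(n,cam,np.round(c,1),q.tolist(),st(P),np.round(P,4))
E
python3 chk.py
```

```text
t: 15.08
tcp_pos: [0.5288, -0.0105, 0.0056]
tool_rot: [1.0, -0.022, 0.0, 0.0]
force: [-3.0, 0.6, 15.6]
finger_gap: 0.113
gripper_force: 113.1
t: 16.08
tcp_pos: [0.5088, -0.0098, 0.1264]
tool_rot: [1.0, -0.022, 0.001, 0.0]
force: [0.6, 0.1, -0.5]
finger_gap: 0.949
gripper_force: 0.0
16.075 [ 0.50882446 -0.00982584  0.12641013] yaw -2.4950574398473933 q6 1.3750656963853936
red wrist [431.3  71.2] [420, 39, 41, 67, 972] [-0.0111 -0.16    0.052 ] [ 0.6204 -0.1749  0.052 ]
red wrist [261.8 167.7] [254, 152, 16, 32, 458] [-0.1085 -0.0002  0.052 ] [ 0.53   -0.0109  0.052 ]
red scene [340.1 180. ] [336, 177, 9, 7, 40] [ 0.0621 -0.1293  0.052 ] [ 0.6948 -0.1474  0.052 ]
red scene [258.5 195.2] [254, 191, 10, 11, 33] [-0.1121 -0.0035  0.052 ] [ 0.5262 -0.0141  0.052 ]
org wrist [229.1  60.8] [228, 53, 5, 19, 37] [-0.0163  0.0261  0.066 ] [0.6232 0.0113 0.066 ]
org wrist [289.2  66.5] [282, 57, 13, 18, 75] [-0.0212 -0.022   0.066 ] [ 0.6163 -0.0366  0.066 ]
org wrist [275.8  72.6] [269, 70, 14, 5, 25] [-0.0264 -0.0113  0.066 ] [ 0.6115 -0.0256  0.066 ]
org wrist [248.5 202. ] [240, 195, 18, 16, 209] [-0.1357  0.0114  0.066 ] [0.5033 0.0018 0.066 ]
white wrist [131.1  12.6] [118, 0, 27, 27, 570] [0.0242 0.0975 0.097 ] [0.6668 0.0808 0.097 ]
white wrist [261.9  33.8] [233, 6, 59, 56, 2596] [-0.001  -0.0001  0.097 ] [ 0.6374 -0.0156  0.097 ]
white wrist [491.4  73.5] [473, 48, 39, 56, 725] [-0.0082 -0.1991  0.097 ] [ 0.6215 -0.2141  0.097 ]
white scene [256.4 153.6] [251, 151, 12, 6, 57] [-0.0298  0.0681  0.097 ] [0.6116 0.0538 0.097 ]
white scene [285.1 158. ] [277, 154, 17, 9, 129] [0.0005 0.     0.097 ] [ 0.6389 -0.0155  0.097 ]
```

The rod is home at stand (-0.1085, 0.000), and the jaw is at its original place. On to the cap.

```bash
python3 -m handwheel '[[[0,0,0,0.0431,0,0,0.95],[0,0,0,0.0431,0,0,0.95],[0,0,0,0.0431,0,0,0.95],[0,0,0,0,0,0.03,0.95],[0,0,0,0,0,0.03,0.95],[0,0,0,0,0,0.015,0.95],[0,0,0,0,0,0.007,0.95],[0,0,0,0,0,0.006,0.95],[0,0,0,0,0,0,0.95]]]' 60
python3 -m handwheel '[[[0,0,0,0,0,0,0.5],[0,0,0,0,0,0,0.5],[0,0,0,0,0,0,0.5],[0,0,0,0,0,0,0.5]]]' 60
python3 chk.py | grep -v org
```

```text
t: 17.3
tcp_pos: [0.6383, -0.0156, 0.0373]
tool_rot: [1.0, -0.022, 0.0, 0.0]
force: [-0.2, -0.9, 0.2]
finger_gap: 0.949
gripper_force: 0.0
t: 17.8
tcp_pos: [0.6386, -0.0156, 0.0383]
tool_rot: [1.0, -0.022, 0.001, 0.0]
force: [-1.0, 0.8, 5.7]
finger_gap: 0.611
gripper_force: 61.7
17.8 [ 0.63862919 -0.01559241  0.03832394] yaw -2.491412525962008 q6 1.4152118186161335
red wrist [443.6 125. ] [428, 109, 34, 35, 732] [ 0.0726 -0.117   0.052 ] [ 0.7059 -0.1356  0.052 ]
red wrist [477.5 200.4] [454, 165, 58, 92, 1081] [ 0.021  -0.1591  0.052 ] [ 0.6524 -0.1754  0.052 ]
red wrist [461. 198.] [458, 194, 6, 8, 20] [ 0.023  -0.1417  0.052 ] [ 0.6552 -0.1581  0.052 ]
red wrist [458.6 225.5] [455, 211, 7, 33, 78] [ 0.0015 -0.1453  0.052 ] [ 0.6335 -0.1607  0.052 ]
red scene [258.6 195.4] [254, 191, 10, 11, 39] [-0.1125 -0.0041  0.052 ] [ 0.5258 -0.0146  0.052 ]
white wrist [ 88.7 149.4] [73, 130, 33, 40, 1029] [0.0628 0.0817 0.097 ] [0.7047 0.0634 0.097 ]
white wrist [ 43.6 298.1] [32, 281, 22, 32, 38] [-0.0327  0.1457  0.097 ] [0.6121 0.1315 0.097 ]
white wrist [257.  296.8] [224, 285, 63, 22, 777] [-0.0153  0.0023  0.097 ] [ 0.6232 -0.0125  0.097 ]
white wrist [ 16.  303.2] [6, 288, 23, 28, 32] [-0.0446  0.1819  0.097 ] [0.6018 0.1682 0.097 ]
white scene [256.4 153.6] [251, 151, 12, 6, 57] [-0.0298  0.0681  0.097 ] [0.6116 0.0538 0.097 ]
white scene [281.  160.2] [277, 157, 10, 7, 31] [-0.0131  0.0029  0.097 ] [ 0.6255 -0.012   0.097 ]
```

```bash
python3 -m handwheel '[[[0,0,0,0,0,-0.001,0.5],[0,0,-5,0,0,0,0.5],[0,0,-5,0,0,0,0.5],[0,0,-5,0,0,0,0.5],[0,0,-5,0,0,0,0.5],[0,0,0,0,0,0,0.5]]]' 80
python3 -c "
from h import *
s=sense();print(s['ft_torque'],R.from_quat(s['tool_rot']).as_euler('xyz',degrees=True))"
```

```text
t: 18.65
tcp_pos: [0.6389, -0.0152, 0.0391]
tool_rot: [0.988, 0.152, 0.001, 0.0]
force: [-0.6, 1.3, 5.3]
finger_gap: 0.611
gripper_force: 83.6
[0.17514661 0.08285412 0.02933015] [ 1.79969539e+02 -1.24986423e-01  1.75313355e+01]
```

```bash
python3 -m handwheel '[[[0,0,-6,0,0,0,0.5],[0,0,-6,0,0,0,0.5],[0,0,-6,0,0,0,0.5],[0,0,-6,0,0,0,0.5],[0,0,-6,0,0,0,0.5],[0,0,0,0,0,0,0.5]]]'
python3 -m handwheel '[[[0,0,-6,0,0,0,0.5],[0,0,-6,0,0,0,0.5],[0,0,-6,0,0,0,0.5],[0,0,-6,0,0,0,0.5],[0,0,-4,0,0,0,0.5],[0,0,0,0,0,0,0.5]]]'
python3 chk.py | grep -v org
```

```text
t: 19.4
tcp_pos: [0.6384, -0.0147, 0.039]
tool_rot: [0.915, 0.403, 0.001, -0.0]
force: [-1.0, 3.1, 6.2]
finger_gap: 0.603
gripper_force: 83.7
t: 20.15
tcp_pos: [0.6379, -0.0144, 0.039]
tool_rot: [0.791, 0.612, 0.0, -0.001]
force: [-1.4, 3.4, 7.4]
finger_gap: 0.606
gripper_force: 83.7
20.15 [ 0.63790039 -0.01439022  0.03895893] yaw 75.52084093954419 q6 0.053394393660292784
red wrist [466.8 125.9] [459, 114, 16, 25, 267] [0.1502 0.0436 0.052 ] [0.7903 0.0215 0.052 ]
red wrist [115.5 254.1] [97, 241, 39, 26, 725] [-0.1064  0.0024  0.052 ] [ 0.5322 -0.0084  0.052 ]
red wrist [365.7 339.3] [359, 332, 15, 16, 126] [ 0.0642 -0.1186  0.052 ] [ 0.6973 -0.1368  0.052 ]
red scene [340.2 179.3] [337, 177, 7, 7, 16] [ 0.0649 -0.1281  0.052 ] [ 0.6976 -0.1463  0.052 ]
red scene [259.2 195.4] [254, 191, 10, 11, 43] [-0.1116 -0.0053  0.052 ] [ 0.5267 -0.016   0.052 ]
white wrist [295.3  16.6] [272, 0, 47, 37, 1447] [0.0379 0.1119 0.097 ] [0.6811 0.0946 0.097 ]
white wrist [258.9 252.9] [221, 237, 79, 36, 1687] [0.001  0.0109 0.097 ] [ 0.6399 -0.0047  0.097 ]
white scene [256.4 153.6] [251, 151, 12, 6, 57] [-0.0298  0.0681  0.097 ] [0.6116 0.0538 0.097 ]
white scene [283.2 155.7] [281, 153, 6, 6, 27] [0.0055 0.0095 0.097 ] [ 0.6443 -0.0063  0.097 ]
```

Turned 78°. I lift gently first and watch the force.

```bash
python3 -m handwheel '[[[0,0,0,0,0,-0.002,0.5],[0,0,0,0,0,-0.001,0.5],[0,0,0,0,0,0,0.5]]]'
python3 -m handwheel '[[[0,0,0,0,0,-0.002,0.5],[0,0,0,0,0,-0.001,0.5],[0,0,0,0,0,0,0.5]]]'
```

```text
t: 20.62
tcp_pos: [0.6375, -0.0152, 0.0405]
tool_rot: [0.791, 0.612, -0.0, -0.001]
force: [0.7, 2.4, 0.5]
finger_gap: 0.604
gripper_force: 83.3
t: 21.0
tcp_pos: [0.6378, -0.0156, 0.0439]
tool_rot: [0.791, 0.612, -0.0, -0.0]
force: [-0.8, 0.7, -0.8]
finger_gap: 0.607
gripper_force: 83.3
```

```bash
python3 -m handwheel '[[[0,0,0,0,0,-0.004,0.5],[0,0,0,0,0,-0.004,0.5],[0,0,0,0,0,0,0.5]]]'
python3 -m handwheel '[[[0,0,0,0,0,-0.004,0.5],[0,0,0,0,0,-0.004,0.5],[0,0,0,0,0,-0.004,0.5],[0,0,0,0,0,-0.004,0.5],[0,0,0,0,0,-0.004,0.5],[0,0,0,0,0,-0.004,0.5],[0,0,0,0,0,-0.004,0.5],[0,0,0,0,0,0,0.5],[0,0,0,0,0,0,0.5]]]'
python3 - <<'E'
from h import *
s=sense();im=snapshot('wrist');sc=snapshot('scene');tp=snapshot('top');save('w9',im);save('s9',sc)
print(s['tcp_pos'],R.from_quat(s['tool_rot']).apply([0,0,1]),s['qd'].round(3),s['gripper_force'])
def bl(i,lo,hi,box=None):
    k,l,q,ce=cv2.connectedComponentsWithStats(cv2.inRange(cv2.cvtColor(i,cv2.COLOR_RGB2HSV),lo,hi));return [(np.round(ce[j],1).tolist(),q[j].tolist()) for j in range(1,k) if q[j,4]>12]
for n,i in(('wrist',im),('scene',sc)):
    for nm,lo,hi in(('blue',(100,150,80),(125,255,255)),('white',(0,0,215),(180,25,255)),('amber',(5,130,60),(16,255,255)),('red',(0,160,80),(5,255,255))):
        for c,q in bl(i,lo,hi):
            if n=='wrist' or (235<c[0]<320 and 120<c[1]<215): print(n,nm,c,q)
E
```

```text
t: 21.38
tcp_pos: [0.639, -0.0159, 0.0528]
tool_rot: [0.791, 0.612, 0.001, 0.001]
force: [0.3, 0.8, -0.4]
finger_gap: 0.603
gripper_force: 83.4
t: 22.5
tcp_pos: [0.6379, -0.0154, 0.0798]
tool_rot: [0.791, 0.612, -0.0, -0.0]
force: [0.3, 0.6, -0.4]
finger_gap: 0.607
gripper_force: 83.4
[ 0.63788649 -0.01544513  0.07982436] [-2.30837632e-04  4.79689093e-05 -9.99999972e-01] [-0.     0.002  0.001 -0.001  0.001  0.001] 83.38979668915272
wrist blue [288.1, 29.8] [264, 5, 50, 48, 637]
wrist blue [261.6, 247.1] [210, 206, 105, 107, 4093]
wrist white [289.3, 26.9] [270, 9, 39, 37, 1124]
wrist white [259.8, 252.8] [221, 237, 80, 34, 1698]
wrist white [6.1, 322.9] [0, 311, 13, 19, 28]
wrist amber [258.4, 188.8] [215, 159, 90, 68, 3524]
wrist amber [102.8, 224.6] [86, 213, 32, 23, 331]
wrist red [135.1, 230.0] [119, 218, 33, 24, 545]
scene blue [254.4, 156.8] [250, 153, 14, 7, 21]
scene white [284.6, 142.4] [282, 140, 7, 6, 28]
scene white [256.4, 153.6] [251, 151, 12, 6, 57]
scene amber [284.2, 170.3] [271, 160, 28, 21, 327]
scene amber [246.9, 197.4] [244, 192, 7, 12, 37]
scene red [258.8, 194.4] [254, 191, 10, 7, 34]
```

The lid is at the same wrist pixel as before the lift (259.8,252.8) and 13 px higher in the scene view, about 39 mm. The jar, rod and jaw have not moved. Handing in.

```bash
python3 -c "
from station import sign_off
print(sign_off())"
```

```text
the job is handed in; nothing more can be done
None
```

I handed the job in, and no verdict came back. By my measurements the lock rod is home with the jaw shut, the cap turned 78°, and it is held level about 33 mm (centre) above the jar's mouth, roughly 2 cm clear. The jar, reel, tin and power bank were not touched.

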